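# Find the heavy side of a lamp drum

### The arm

A 7-joint arm with a two-finger parallel gripper is mounted at the origin on the work surface. World frame = base frame: x ahead of the robot, y to its left, z up, the work surface at z = 0. Lengths are in m, angles in rad, forces in N, time in s.
With the tool pointing down it reaches from about 0.425 to 0.875 m from the base axis. Payload 4.7 kg.
Tool frame: the origin (TCP) lies on the front face of the gripper's body, between the roots of the fingers; the fingertips stand 73 mm ahead of it and the grasp point (between the pads) lies hold_point_z ahead of it (hold_point_z is the distance from the TCP to the grasp point, in m); z points along the fingers, y is the line along which they close (so a half turn about z gives the same grasp; the last joint's range is limited). The gripper opens to 85 mm and grips with 20 to 120 N. Pads are 22 mm wide; open, the fingers measure 114 mm over their backs; the gripper's body (76 mm by 85 mm) begins 54 mm behind the grasp point. The pads swing forward as they close: fully open they stand 13 mm farther back than shut.
Start: joints at [0.014, 0.321, -0.07, 1.45, 0.023, 1.371, -0.057], TCP at [0.65, -0, 0.304] pointing down, gripper open.
Joint ranges: [-2.86, 2.86], [-0.3, 2.09], [-1.38, 1.24], [0.06, 2.45], [-1.56, 4.7], [0.09, 2.05], [-2.69, 2.69]. Speed limits (rad/s): [2.57, 2.57, 3.14, 3.14, 3.14, 3.14, 3.14].

### API

Orientations are given as a unit quaternion [x, y, z, w].
In Python, from plant import move_ptp, move_l, set_joints, move_gripper, hold, solve_ik, get_obs, grab_frame, camera_params, IKError, job_done, hold_point_z gives the robot as it stands. Calls block until the motion is done:
- move_ptp(position, orientation): joint-space move of the TCP to a pose.
- move_l(position, attitude=None, feed=0.15): straight line of the TCP; attitude=None keeps the orientation; feed is the mean speed in m/s.
- set_joints(angles): joint-space move.
- move_gripper(opening): finger opening in m; the grip force is fixed at half the most; returns when the fingers have stopped.
- hold(seconds).
- solve_ik(position, orientation): joint angles nearest the present ones, or None.
- get_obs(): the state.
- grab_frame(name): name is "scene" or "side" or "wrist"; returns (picture, depth): 480x640x3 uint8, red, green, blue; 480x640 float32, m along the optical axis (not along the pixel's ray), 0 where there is no reading.
- camera_params(name): a dict with "fov_y" (degrees; the focal length in pixels is half the picture's height over the tangent of half this angle, whatever the lens; pixels are square), "cx", "cy" (the principal point, pixels), "D" ([k1, k2, p1, p2, k3] as OpenCV has them; the pictures are not rectified), "pose" (4x4, takes a point from camera to world coordinates). Camera axes: x right, y up, looking along -z (the intrinsics and any distortion apply to the point x, -y, -z); pixel columns grow to the right and rows downward; lengths in m; the calibration is good to about 2 mm. A picture is of the moment at which its call begins: read the wrist's pose just before it. camera_params takes no time and is no camera call; for the wrist camera it gives the pose at the moment of the call.
A pose or a line that the arm cannot do raises IKError and nothing moves.
- job_done(): hands the job in; it is judged then, once.
The state is a dict: "clock": time; "joint_pos": joint angles; "qvel": joint speeds; "effort": joint torques, N m; "position": TCP position; "tcp_rot": TCP orientation; "contact_force": force on the tool from outside, world axes, zero at the start; "wrist_torque": the same for the moment, N m; "gripper_width": finger opening in m; "finger_force": force on a finger pad.
Only numpy, scipy, OpenCV 4.12 (cv2) and the standard library are available. Lean on these libraries where they do the work, as an engineer would, in place of code of your own. Each camera call takes 0.05 s, during which the arm holds its last target. There are 200 camera calls.

### The job

The sealed night-light drum on the balancing stand is heavier on one side, and you cannot see which. Take it by its red crank handle, turn it at least one full turn in one direction to feel where the heavy side is, then bring the heavy side straight down (within about 20 degrees) and keep holding the handle there, still, so that I can mark the top: the job finishes while you hold the handle. Leave the other things on the bench alone.

Things in the scene. Friction and masses are not known exactly. Their poses are not given: they have to be found in the camera images.
- stand: plywood balancing stand, fixed to the bench: base board 170 x 130 x 18 mm and two uprights 170 mm tall, 50 mm wide, whose outer faces lie at y = -52 and +52 mm. Origin: centre of its underside; z up. The drum's level axle runs along the stand's y axis, 150 mm above the origin.
- drum_middle (a point): middle of the lilac drum (diameter 140 mm, 59 mm long, between the uprights), on its axle. A lead slug is sealed inside at an unknown angle to the crank, different every time: 45 mm from the axle, about 0.34 to 0.50 kg. It adds or takes away up to 0.15 to 0.22 N m when turning: hardest while it is lifted, easiest while it sinks. All else on the axle is balanced.
- drum (a joint): angle of the drum with its crank, rad. 0: handle straight above the axle (starts within 0.35 of it); at q the handle's centre is, in the stand's frame, at x = 45 mm sin q, y = 125 mm, z = 150 mm + 45 mm cos q. Turns several turns either way. The bearing is braked: steady friction of about 0.25 N m both ways, so the drum stays where it is left and does not swing down by itself.
- handle: red round crank handle, diameter 20 mm, 70 mm long, parallel to the axle; a sleeve spinning freely on its pin, so it can be gripped firmly while cranking. Origin: its centre, 125 mm along the stand's +y from the drum's middle; y along its length. At its inner end is the crank arm, 18 mm wide, outer face 86 mm from the drum's middle; nothing stands beyond its outer end.
- birdhouse: bystander: small wooden birdhouse with a green roof, 70 x 56 x 100 mm, loose. Origin: centre of its underside.
- glue: bystander: yellow glue bottle, diameter 44 mm, 110 mm tall, loose. Origin: centre of its underside.
- screwdriver: bystander: screwdriver lying on the bench along its x axis, loose. Origin: centre of its underside.

How it is judged:
On the way:
1. the drum has been cranked a full turn from its start, either way, by its handle ((value of joint drum above 5.9 rad or value of joint drum below -5.9 rad) and contact force between the fingers and handle above 0.5 N).
At the end, for the whole second after the job is handed in: the drum's hidden slug is straight below the axle within 20 degrees, the drum is still (under 0.1 rad/s), and the fingers hold the crank handle (over 2 N) (z of slug_c0 in the frame of stand below 0.1077 m and velocity of joint drum between -0.1 and 0.1 rad/s and contact force between the fingers and handle above 2 N); the arm keeps its last pose, push and grip.
It fails at once if a bystander was moved more than 25 mm or knocked over (distance of any of birdhouse, glue, screwdriver from where it was at the start of the episode above 0.025 m or angle between any of birdhouse, glue's own z axis and vertical above 0.5 rad).
It also fails if it takes over 72 s, if anything falls off the work surface, if the arm or the gripper's body presses on something with over 40 N, if the wrist force passes 120 N, or if a joint passes its speed limit or range.

## Working session

There is one attempt and no reset: what is moved stays moved. The work goes in short steps, each a Python script; the robot and the scene stay as the last script left them, time stands still between calls to the robot, and variables do not carry over. Pictures are saved under pics/ and viewed, at most 10 in all, crops included, and the job is handed in when it is done.

```bash
ls; mkdir -p pics
python3 - <<'E'
from plant import *
import cv2,numpy as np
ims=[]
for n in ("scene","side"):
    p,d=grab_frame(n); np.savez(f"{n}.npz",p=p,d=d); cv2.imwrite(f"pics/{n}.png",p[:,:,::-1])
    c=camera_params(n); print(n,c["fov_y"],c["cx"],c["cy"],c["D"],np.round(c["pose"],3).tolist(),(d>0).mean())
print(hold_point_z, get_obs())
E
```

```text
pics
scene 46.83527047366138 317.5481199851261 240.14286154736953 [-0.17258431  0.          0.          0.          0.        ] [[0.254, -0.807, 0.533, 1.268], [0.967, 0.221, -0.127, -0.202], [-0.016, 0.548, 0.836, 1.333], [0.0, 0.0, 0.0, 1.0]] 0.9961751302083334
side 57.686961261043955 315.18646611637365 234.82970818277047 [-0.07900281  0.          0.          0.          0.        ] [[0.8, 0.472, -0.37, 0.227], [-0.6, 0.637, -0.484, -0.469], [0.007, 0.609, 0.793, 0.815], [0.0, 0.0, 0.0, 1.0]] 0.9960677083333334
0.0539 {'clock': 0.1, 'joint_pos': array([ 0.01409389,  0.3217184 , -0.07008927,  1.45155858,  0.02261308,
        1.3707917 , -0.05687889]), 'qvel': array([ 0.00106819, -0.00099764, -0.00045239, -0.00156278,  0.00088119,
       -0.00116263,  0.00055574]), 'effort': array([ 4.50556013e-05, -4.94872105e+01, -3.84160029e-01, -3.15213168e+01,
        1.28981241e-02,  7.44150602e-03,  1.28749331e-06]), 'position': array([ 6.49642270e-01, -3.78680470e-05,  3.02949794e-01]), 'tcp_rot': array([ 7.07084565e-01,  7.07128492e-01, -6.33182286e-04, -5.58957188e-04]), 'contact_force': array([-0.47729247,  0.13934461, -0.44398339]), 'wrist_torque': array([-0.04965779, -0.04620491,  0.01839553]), 'finger_force': 0.0, 'gripper_width': 0.08520034250693086}
```

View pics/scene.png

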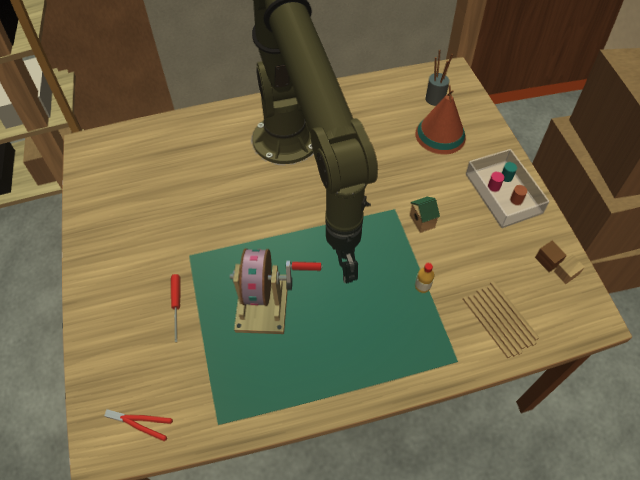

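View pics/side.png

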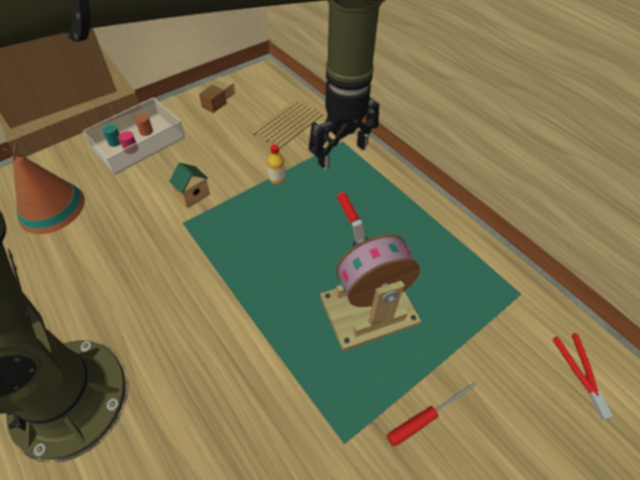

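The scene view shows the red handle at about (306,266), the stand's base at (262,315) and the drum at (255,277). The birdhouse is at (425,213), the glue at (426,278) and the screwdriver at (176,305). The side view has the handle at (348,207) and the base at (370,317).

Run:
```python
from h import *
a=np.radians(72.6); Y=np.array([np.cos(a),np.sin(a)]); X=np.array([Y[1],-Y[0]])
C0=np.array([.580,-.197])
for n in ("scene","side"):
    z=np.load(n+".npz"); p,d=z["p"],z["d"]; W=cloud(camera_params(n),d); hsv=cv2.cvtColor(p,cv2.COLOR_RGB2HSV)
    r=W[...,:2]-C0; lx,ly=r@X,r@Y; near=(abs(lx)<.12)&(abs(ly)<.1)
    b=near&(abs(W[...,2]-.018)<.005)&(hsv[...,0]>10)&(hsv[...,0]<35)
    print(n,"base x",np.percentile(lx[b],[1,99]),"y",np.percentile(ly[b],[1,99]),"z",np.median(W[b][:,2]))
    u=near&(W[...,2]>.163)&(W[...,2]<.176)&(abs(ly)>.033)&(abs(ly)<.06)&(hsv[...,0]>10)&(hsv[...,0]<35)
    print(" uprights",u.sum(),[ (np.percentile(lx[k],[2,98]).round(4),np.percentile(ly[k],[2,98]).round(4)) for k in (u&(ly>0),u&(ly<0)) if k.sum()>5])
    t=near&(abs(ly)<.025)&(W[...,2]>.2); print(" drum top",t.sum(),lx[t].mean(),ly[t].mean(),W[t][:,2].max())
    red=((hsv[...,0]<8)|(hsv[...,0]>172))&(hsv[...,1]>150)&(hsv[...,2]>60)&(abs(lx)<.07)&(ly>.07)&(ly<.18)&(W[...,2]>.12)
    print(" handle",red.sum(),"x",np.percentile(lx[red],[2,50,98]).round(4),"y",np.percentile(ly[red],[2,98]).round(4),"z",np.percentile(W[red][:,2],[2,98]).round(4), "slope",np.polyfit(ly[red],lx[red],1)[0])
    T=np.array(camera_params(n)["pose"])[:3,3]; print(" cam in stand",(T[:2]-C0)@X,(T[:2]-C0)@Y)
    for nm,cc in (("green/birdhouse",(60,95)),("yellow",(15,28))):
        pass
W=cloud(camera_params("scene"),np.load("scene.npz")["d"]); print(W[213,425],W[280,425],W[268,428],W[290,176])
```

```text
scene base x [-0.0564516   0.08321926] y [-0.06220714  0.06393504] z 0.01732401087887414
 uprights 182 [(array([-0.0239,  0.024 ]), array([0.0403, 0.0517])), (array([-0.023 ,  0.0216]), array([-0.0546, -0.0407]))]
 drum top 666 0.004210591750340418 7.71281970466294e-06 0.22275274487231322
 handle 212 x [-0.0199 -0.0086 -0.0013] y [0.0919 0.1581] z [0.1927 0.2061] slope 0.008730381518456133
 cam in stand 0.6584468108496174 0.2012082356001491
side base x [-0.08671141  0.07988967] y [-0.06696871  0.05902615] z 0.0176024693455884
 uprights 211 [(array([-0.0271,  0.0191]), array([-0.054, -0.042]))]
 drum top 1271 -0.008219224670000054 0.0006368018019930167 0.2218971555655811
 handle 276 x [-0.0221 -0.0163 -0.0073] y [0.0893 0.1548] z [0.193  0.2058] slope -0.012000544191642155
 cam in stand -0.25576476711793483 -0.36483373228539956
[0.45804407 0.30363777 0.07603841] [0.65952914 0.22728962 0.07475146] [0.64558935 0.23521096 0.10998789] [ 0.48771272 -0.41502512  0.02340542]
```

```bash
cat >> h.py <<'E'
from scipy.spatial.transform import Rotation as R
a=np.radians(72.6); Y=np.array([np.cos(a),np.sin(a),0]); X=np.array([Y[1],-Y[0],0]); Z=np.array([0,0,1.])
C=np.array([.5795,-.197,0.]); YG=.138
Q=R.from_matrix(np.stack([-np.cross(X,Z)*-1 if False else np.cross(X,-Z),X,-Z],1)).as_quat()
def tcp(q,r=.045,dx=0,dz=0): return C+Y*YG+X*(r*np.sin(q)+dx)+Z*(.15+r*np.cos(q)+dz+hold_point_z)
def local(o):
    p=np.array(o["position"])-C; return p@X, p@Y, p[2]-hold_point_z-.15
E
python3 - <<'E'
from h import *
q0=-.28; print(Q,R.from_quat(Q).as_matrix().round(2).tolist())
move_ptp(tcp(q0)+Z*.09,Q)
p,d=grab_frame("wrist"); cv2.imwrite("pics/wrist.png",p[:,:,::-1])
o=get_obs(); print(o["clock"],o["position"],tcp(q0)+Z*.09,o["joint_pos"].round(2))
E
```

```text
[ 0.80592828  0.59201318 -0.          0.        ] [[0.3, 0.95, 0.0], [0.95, -0.3, -0.0], [-0.0, 0.0, -1.0]]
0.5667 [ 0.60873142 -0.06143294  0.337068  ] [ 0.60890069 -0.06159596  0.33714749] [ 0.06  0.23 -0.    1.5   0.    1.41 -0.25]
```

View pics/wrist.png

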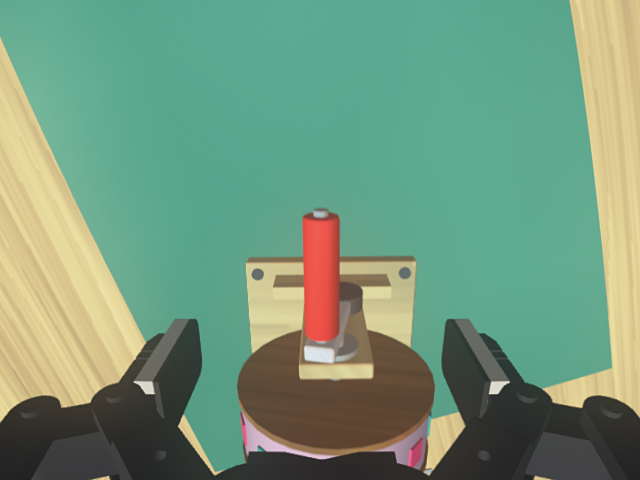

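The wrist view shows the handle (about (321,275)) centred between the fingers and parallel to the pads, so the alignment is good. I'll go down and grip it.

Run:
```python
from h import *
q0=-.28
move_l(tcp(q0),feed=.08); hold(.3)
F=[]
for _ in range(5): hold(.05); F.append(get_obs()["contact_force"])
b=np.mean(F,0); np.save("bias.npy",b); print("bias",b,np.std(F,0))
move_gripper(0.0); hold(.2)
o=get_obs(); print(o["clock"],o["gripper_width"],o["finger_force"],o["contact_force"]-b,local(o))
for k in range(1,4):
    move_l(tcp(q0-.13*k),feed=.04); 
    for _ in range(3):
        o=get_obs(); x,y,z=local(o); f=o["contact_force"]-b
        print(k,round(o["clock"],2),"q",round(float(np.arctan2(x,z)),3),"r",round(float(np.hypot(x,z)),4),"Fx,Fy,Fz",round(float(f@X),2),round(float(f@Y),2),round(float(f[2]),2)); hold(.1)
```

```text
bias [-0.22504308  0.0952781   0.07287256] [0.60214268 0.84938522 0.30838737]
3.2167 0.018238919827262026 58.545109033584595 [-0.57232454 -0.65510483  1.42732625] (np.float64(-0.012378623988208989), np.float64(0.13802372923522813), np.float64(0.04338565253424759))
1 3.52 q -0.42 r 0.0454 Fx,Fy,Fz -2.39 -0.39 4.04
1 3.62 q -0.419 r 0.0454 Fx,Fy,Fz -3.16 -0.74 3.91
1 3.72 q -0.419 r 0.0454 Fx,Fy,Fz -3.4 -0.98 5.42
2 4.12 q -0.541 r 0.0457 Fx,Fy,Fz -2.99 -0.19 6.86
2 4.22 q -0.541 r 0.0457 Fx,Fy,Fz -3.46 -0.76 6.88
2 4.32 q -0.54 r 0.0457 Fx,Fy,Fz -4.24 -0.3 6.59
3 4.72 q -0.68 r 0.046 Fx,Fy,Fz -5.7 -0.76 6.54
3 4.82 q -0.679 r 0.046 Fx,Fy,Fz -5.81 -0.32 7.32
3 4.92 q -0.679 r 0.046 Fx,Fy,Fz -5.01 -0.39 8.68
```

```bash
cat >> h.py <<'E'
import json,os
b=np.load("bias.npy") if os.path.exists("bias.npy") else 0
S="state.json"
def crank(qs,n=4,feed=.04):
    s=json.load(open(S)) if os.path.exists(S) else dict(off=[0,0],log=[])
    off=np.array(s["off"])
    for q in qs:
        move_l(tcp(q,dx=off[0],dz=off[1]),feed=feed); f=[]
        for _ in range(n): f.append(get_obs()["contact_force"]-b); hold(.04)
        o=get_obs(); f=np.mean(f,0); x,y,z=local(o); qa=np.arctan2(x-off[0],z-off[1])
        t=np.array([np.cos(qa),-np.sin(qa)]); rr=np.array([np.sin(qa),np.cos(qa)]); g=np.array([f@X,f[2]])
        off=off+np.clip(g@rr*1e-4,-.001,.001)*rr
        s["log"].append([float(q),float(q+((qa-q+np.pi)%(2*np.pi)-np.pi)),float(g@t),float(g@rr),float(x),float(z),float(o["clock"])])
        print(*np.round(s["log"][-1][:4],3),"off",(off*1000).round(1),"ff",round(o["finger_force"]),round(o["clock"],2),flush=True)
        s["off"]=off.tolist(); json.dump(s,open(S,"w"))
        if np.linalg.norm(g)>35: print("STOP force"); break
E
python3 - <<'E'
from h import *
crank(np.arange(-.8,-2.05,-.2))
E
```

```text
-0.8 -0.825 0.984 10.496 off [-0.7  0.7] ff 59 5.48
-1.0 -1.036 -0.509 6.463 off [-1.3  1. ] ff 59 6.03
-1.2 -1.236 -3.464 4.196 off [-1.7  1.1] ff 59 6.57
-1.4 -1.425 -3.158 4.592 off [-2.1  1.2] ff 59 7.11
-1.6 -1.616 -2.993 4.713 off [-2.6  1.2] ff 59 7.65
-1.8 -1.809 -2.353 5.053 off [-3.1  1.1] ff 59 8.19
-2.0 -2.006 -2.186 5.943 off [-3.6  0.8] ff 59 8.73
```

Run:
```python
from h import *
crank([-2.15,-2.3,-2.45],feed=.012)
crank([-2.52],feed=.006)
crank([-2.65],feed=.02)
```

```text
-2.15 -2.137 3.254 5.918 off [-4.1  0.5] ff 59 9.61
-2.3 -2.288 3.847 4.698 off [-4.5  0.2] ff 59 10.48
-2.45 -2.44 4.761 4.221 off [-4.8 -0.1] ff 59 11.36
-2.52 -2.51 5.572 3.05 off [-4.9 -0.4] ff 59 12.2
-2.65 -2.649 4.229 3.242 off [-5.1 -0.7] ff 59 12.81
```

```bash
cat >> h.py <<'E'
def crank2(qs,sgn=-1):
    for q in qs:
        off=json.load(open(S))["off"]
        move_l(tcp(q-sgn*.07,dx=off[0],dz=off[1]),feed=.03); crank([q],n=4,feed=.006)
E
python3 - <<'E'
from h import *
crank2(np.arange(-2.9,-6.7,-.25))
L=np.array(json.load(open(S))["log"])[10:]; q,g=L[:,1],L[:,2]
s,r,*_=np.linalg.lstsq(np.c_[np.ones_like(q),np.sin(q),np.cos(q)],g,rcond=None); print("fit",s,"res",(g-np.c_[np.ones_like(q),np.sin(q),np.cos(q)]@s).round(2))
E
```

```text
-2.9 -2.892 6.963 0.627 off [-5.1 -0.7] ff 59 14.07
-3.15 -3.131 7.822 0.831 off [-5.1 -0.8] ff 59 15.32
-3.4 -3.364 8.749 0.658 off [-5.1 -0.9] ff 59 16.58
-3.65 -3.595 9.857 2.523 off [-5.  -1.1] ff 59 17.84
-3.9 -3.916 9.717 16.704 off [-4.3 -1.8] ff 59 19.1
-4.15 -4.15 10.221 11.665 off [-3.4 -2.3] ff 60 20.36
-4.4 -4.397 9.735 3.901 off [-3.1 -2.5] ff 60 21.62
-4.65 -4.648 9.216 0.639 off [-3.  -2.5] ff 60 22.88
-4.9 -4.889 7.779 0.087 off [-3.  -2.5] ff 60 24.13
-5.15 -5.143 7.033 -0.132 off [-3.  -2.5] ff 61 25.39
-5.4 -5.394 5.721 -1.017 off [-3.1 -2.5] ff 61 26.65
-5.65 -5.639 4.718 -0.218 off [-3.1 -2.6] ff 61 27.91
-5.9 -5.881 3.691 1.034 off [-3.1 -2.5] ff 61 29.17
-6.15 -6.124 2.861 5.417 off [-3.  -1.9] ff 62 30.43
-6.4 -6.383 1.795 6.308 off [-3.  -1.3] ff 62 31.68
-6.65 -6.655 1.561 6.067 off [-3.3 -0.7] ff 62 32.94
fit [ 4.98525833  3.83526859 -2.90178456] res [ 0.51 -1.5   0.12 -0.03  0.09  0.58 -0.02  0.44  0.2   0.22 -0.47 -0.22
 -0.41 -0.25 -0.13  0.13  0.08  0.67]
```

```bash
cat > fit.py <<'E'
from h import *
from scipy.optimize import least_squares
L=np.array(json.load(open(S))["log"]); L=L[[i for i in range(len(L)) if i>=11]]
c=least_squares(lambda p:np.hypot(L[:,4]-p[0],L[:,5]-p[1])-.045,[0,0],loss="soft_l1",f_scale=.001).x
qc=L[:,0]+(np.arctan2(L[:,4]-c[0],L[:,5]-c[1])-L[:,0]+np.pi)%(2*np.pi)-np.pi
for q in (L[:,1],qc):
    A=np.c_[np.ones_like(q),np.sin(q),np.cos(q)]; s=np.linalg.lstsq(A,L[:,2],rcond=None)[0]
    print("fit",s,"down at",np.pi-np.arctan2(s[2],s[1])-4*np.pi,"rms",np.std(L[:,2]-A@s))
print("circle centre mm",c*1000,"max dq",abs(qc-L[:,1]).max(),"now",L[-1,1],qc[-1])
E
python3 - <<'E'
from h import *
crank2(np.arange(-6.9,-8.7,-.25))
E
python3 fit.py
```

```text
-6.9 -6.898 1.322 1.053 off [-3.3 -0.6] ff 61 34.2
-7.15 -7.145 1.253 -4.531 off [-3.  -0.9] ff 61 35.46
-7.4 -7.399 1.214 -0.933 off [-2.9 -1. ] ff 61 36.73
-7.65 -7.649 1.789 1.263 off [-3. -1.] ff 61 37.98
-7.9 -7.897 2.333 0.083 off [-3. -1.] ff 61 39.24
-8.15 -8.147 2.958 -1.936 off [-2.8 -0.9] ff 62 40.5
-8.4 -8.394 3.809 -2.612 off [-2.6 -0.8] ff 62 41.76
-8.65 -8.639 4.433 -2.878 off [-2.4 -0.6] ff 62 43.02
fit [ 5.23258257  3.39844879 -2.75451774] down at -8.743653973702727 rms 0.4934409542840307
fit [ 5.22627919  3.34989248 -2.83449411] down at -8.722526299450607 rms 0.4813561391016072
circle centre mm [-2.98689894 -0.58238173] max dq 0.04733686454393338 now -8.638505614930654 -8.647106680555153
```

Run:
```python
from h import *
crank([-8.75],feed=.01); hold(.5)
o=get_obs(); print(o["clock"],o["finger_force"],abs(o["qvel"]).max(),o["contact_force"]-b)
print(job_done())
```

```text
-8.75 -8.736 4.517 -3.4 off [-2.2 -0.3] ff 62 43.78
44.2833 61.68377995491028 0.0012674629127180932 [-3.13379157 -2.19325454  4.97586185]
the job is handed in; nothing more can be done
None
```

I turned the drum about 1.35 turns by its handle, brought the heavy side to an estimated straight down (crank at about -8.74 rad, force fit gave -8.72 to -8.74), and handed the job in at 44 s while still holding it; no verdict came back.

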